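# Set out the skincare range on the gallery tray by height

## Task

Set out the four amber skincare containers (three bottles and a jar) on the chrome-railed tray, one upright in the middle of each cork coaster, stepping in order of height along the row: the shortest on the coaster next to the desk calendar, so that the calendar stays in view, up to the tallest on the coaster next to the pen cup. Do not knock any container over, and leave the calendar and the pen cup standing where they are.

Things in the scene. Friction and masses are not known exactly. Their poses are not given: they have to be found in the camera images.
- toner_center (a point): TALLEST: amber glass bottle with paper band and plain black screw cap, 120 mm high. Round body 46 mm in diameter from the foot up to 80 mm, shoulder up to 94 mm, then the cap, 26 mm in diameter. 160 g. Loose, upright. The point is on its axis, 60 mm above its foot; z is its axis, pointing to the cap.
- lotion_center (a point): Second tallest: the same kind of amber bottle, 96 mm high. Body 40 mm in diameter up to 62 mm, shoulder up to 74 mm, black cap 24 mm in diameter. 110 g. Loose, upright. The point is on its axis, 48 mm above its foot; z is its axis.
- serum_center (a point): Third tallest: slim amber dropper bottle, 72 mm high. Body 34 mm in diameter up to 38 mm, shoulder up to 45 mm, black collar 20 mm in diameter up to 57 mm, then a black bulb 13 mm in diameter. 70 g. Loose, upright. The point is on its axis, 36 mm above its foot, just below the shoulder; z is its axis.
- cream_center (a point): SHORTEST: wide low amber jar with a flat black lid, 48 mm high. Glass 54 mm in diameter up to 30 mm, lid 55 mm in diameter above. 120 g. Loose, upright. The point is on its axis, 24 mm above its foot; z is its axis.
- coaster_1_top (a point): Round cork coaster, 66 mm wide, 5 mm thick, number 1 of 4 along the row, counted from the robot's right (-y) to its left (+y). The point is the centre of its upper face, 27 mm above the desk. The coasters lie about 82 mm apart along a chrome tray, 360 by 170 mm, its floor 22 mm above the desk, with a thin rail all round, top 59 mm above the desk; tray and coasters are fixed.
- coaster_2_top (a point): Round cork coaster, 66 mm wide, 5 mm thick, number 2 of 4 along the row, counted from the robot's right (-y) to its left (+y). The point is the centre of its upper face, 27 mm above the desk. Fixed; all four are alike; see coaster_1_top for the tray.
- coaster_3_top (a point): Round cork coaster, 66 mm wide, 5 mm thick, number 3 of 4 along the row, counted from the robot's right (-y) to its left (+y). The point is the centre of its upper face, 27 mm above the desk. Fixed; all four are alike; see coaster_1_top for the tray.
- coaster_4_top (a point): Round cork coaster, 66 mm wide, 5 mm thick, number 4 of 4 along the row, counted from the robot's right (-y) to its left (+y). The point is the centre of its upper face, 27 mm above the desk. Fixed; all four are alike; see coaster_1_top for the tray.
- calendar_mid (a point): Tent-shaped desk calendar, 120 mm wide (its y), 75 mm deep, 105 mm high, standing loose on the desk just past one end of the tray: the +y end or the -y end, different from start to start. The point is at its middle, 50 mm above the desk. Bystander.
- pen_cup_mid (a point): Speckled white ceramic pen cup with five pens, 76 mm in diameter, cup 90 mm high, pens up to 150 mm, standing loose on the desk just past the other end of the tray. The point is on its axis, 45 mm above the desk. Bystander.
Not all that is in view belongs to the job. What is shaped like the part that bears serum_center but blue is not meant.

How it is judged:
At the end, for the whole second after the job is handed in: All four stand upright (0.1 rad), released, at rest, foot on the coaster and axis within 12 mm of its centre; from the coaster next to the calendar: jar 48 mm, dropper 72 mm, bottle 96 mm, bottle 120 mm next to the pen cup. Calendar and pen cup within 30 mm of where they stood (((world y of calendar_mid below 0 m and horizontal distance between cream_center and coaster_1_top below 0.012 m and z of cream_center in the frame of coaster_1_top between 0.02 and 0.028 m and horizontal distance between serum_center and coaster_2_top below 0.012 m and z of serum_center in the frame of coaster_2_top between 0.032 and 0.04 m and horizontal distance between lotion_center and coaster_3_top below 0.012 m and z of lotion_center in the frame of coaster_3_top between 0.044 and 0.052 m and horizontal distance between toner_center and coaster_4_top below 0.012 m and z of toner_center in the frame of coaster_4_top between 0.056 and 0.064 m) or (world y of calendar_mid above 0 m and horizontal distance between toner_center and coaster_1_top below 0.012 m and z of toner_center in the frame of coaster_1_top between 0.056 and 0.064 m and horizontal distance between lotion_center and coaster_2_top below 0.012 m and z of lotion_center in the frame of coaster_2_top between 0.044 and 0.052 m and horizontal distance between serum_center and coaster_3_top below 0.012 m and z of serum_center in the frame of coaster_3_top between 0.032 and 0.04 m and horizontal distance between cream_center and coaster_4_top below 0.012 m and z of cream_center in the frame of coaster_4_top between 0.02 and 0.028 m)) and angle between each of cream_center, serum_center, lotion_center, toner_center's own z axis and vertical below 0.1 rad and linear speed of each of cream, serum, lotion, toner below 0.02 m/s and distance of each of calendar_mid, pen_cup_mid from where it was at the start of the episode below 0.03 m); the robot touches nothing.
It fails at once if a container is knocked over (tilted more than 45 degrees) (angle between any of cream_center, serum_center, lotion_center, toner_center's own z axis and vertical above 0.785 rad).
It fails at once if the calendar or the pen cup is pushed away by more than 30 mm or knocked over (distance of any of calendar_mid, pen_cup_mid from where it was at the start of the episode above 0.03 m or angle between any of calendar_mid, pen_cup_mid's own z axis and vertical above 0.5 rad).
It also fails if it takes over 104 s, if anything falls off the work surface, if the arm or the gripper's body presses on something with over 40 N, if the wrist force passes 120 N, or if a joint passes its speed limit or range.

## Robot

A 7-joint arm with a two-finger parallel gripper is mounted at the origin on the work surface. World frame = base frame: x ahead of the robot, y to its left, z up, the work surface at z = 0. Lengths are in m, angles in rad, forces in N, time in s.
With the tool pointing down it reaches from about 0.425 to 0.925 m from the base axis. Payload 6.8 kg.
Tool frame: the origin (TCP) lies midway between the tips of the shut fingers; the grasp point (between the pads) lies bot.grip_point_offset behind it (bot.grip_point_offset is the distance from the TCP to the grasp point, in m); z points along the fingers, y is the line along which they close (so a half turn about z gives the same grasp; the last joint's range is limited). The gripper opens to 85 mm and grips with 20 to 120 N. Pads are 22 mm wide; open, the fingers measure 114 mm over their backs; the gripper's body (76 mm by 85 mm) begins 54 mm behind the grasp point. The pads swing forward as they close: fully open they stand 13 mm farther back than shut.
Start: joints at [1.176, 0.477, 0.022, 1.555, -0.011, 1.109, -0.083], TCP at [0.191, -0.647, 0.231] pointing down, gripper open.
Joint ranges: [-2.96, 2.96], [-0.34, 2.1], [-1.41, 1.46], [0.24, 2.44], [-1.37, 4.51], [0.17, 1.92], [-2.96, 2.96]. Speed limits (rad/s): [2.39, 2.39, 3.14, 3.14, 3.14, 3.14, 3.14].

## Interface

Orientations are given as a unit quaternion [w, x, y, z].
In Python, from station import get_obs, cams, job, bot gives the robot as it stands.
- The arm moves only by the tool arm_command, never from a script. Its argument "rows" is a list that holds one entry, the list of rows, each a list of 5 numbers: the finger opening in mm, from 0 to 85.4, then the shift along the world's x, y, z in units of 60 mm (1.0 is 60 mm), then the turn about the world's z in units of 0.08 rad (1.0 is 0.08 rad). In form: [[[grip, x, y, z, turn], ...]]. A call has exactly 10 rows; each row shifts and turns the commanded pose from where the row before left it; what a row does not reach is not made up. A row lasts 1/8 s, in which the tool goes at most 62.5 mm and 10.7 degrees, less where a joint would pass 70% of its speed; a pose out of reach is approached as far as the arm can. A call with a number of a shift or a turn outside -1 to 1 is refused whole. A call with a gripper value outside its range is refused whole. The fingers move at their own pace and stop on an object; "newtons" is the grip in N (left out, the last holds). Time passes only in rows, so rows that do not move let the fingers close, or fill a call up. It gives the time, the measured TCP pose, the force, the opening and the grip force at its end, in the units of the state.
- get_obs(): the state, without advancing time (a new reading comes with each control period).
- cams.read_camera(name): name is "scene" or "top" or "wrist"; returns the picture (420x560x3 uint8, red, green, blue); there is no depth.
- cams.camera_params(name): a dict with "K" (3x3 intrinsics, pixels), "k1" (the pictures are not rectified: a ray, as slopes to the right and down, at radius r is drawn at 1 + k1 r^2 times it, then the intrinsics apply), "extrinsics" (4x4, takes a point from camera to world coordinates). Camera axes: x right, y down, z forward; pixel columns grow to the right and rows downward; lengths in m; the calibration is good to about 2 mm. A picture is of the moment at which its call begins: read the wrist's pose just before it. camera_params takes no time and is no camera call; for the wrist camera it gives the pose at the moment of the call.
- job.hand_in(): hands the job in; it is judged then, once.
The state is a dict: "t": time; "q": joint angles; "joint_vel": joint speeds; "joint_torque": joint torques, N m; "eef_pos": TCP position; "tool_rot": TCP orientation; "contact_force": force on the tool from outside, world axes, zero at the start; "torque": the same for the moment, N m; "gripper_width": opening from 0.0 (shut) to 1.0 (fully open); "grasp_force": force on a finger pad.
Only numpy, scipy, OpenCV 4.12 (cv2) and the standard library are available. Lean on these libraries where they do the work, as an engineer would, in place of code of your own. Each camera call takes 0.05 s, during which the arm holds its last target. There are 200 camera calls.

## Working session

There is one attempt and no reset: what is moved stays moved. The work goes in short steps, Python scripts to look and compute and a tool call to move; the robot and the scene stay as the last step left them, time stands still between calls to the robot, and variables do not carry over. Pictures are saved under pics/ and viewed, at most 14 in all, crops included, and the job is handed in when it is done.

Besides the shell and the picture viewer there is one more tool, called in YAML: its name, and indented under it one key for each argument. arm_command: Moves the arm, as the interface text tells. Its arguments: {"type":"object","properties":{"rows":{"type":"array"},"newtons":{"type":"number"}},"required":["rows"]}

```bash
ls; mkdir -p pics
python3 - <<'E'
from station import get_obs,cams,job,bot
import cv2
o=get_obs();print(o['t'],o['eef_pos'],o['tool_rot'],o['gripper_width'],bot.grip_point_offset)
for n in("scene","top"):
    cv2.imwrite(f'pics/{n}0.png',cams.read_camera(n)[:,:,::-1]);p=cams.camera_params(n);print(n,p['K'],p['k1'],p['extrinsics'])
E
```

```text
pics
0.0 [ 0.19075864 -0.64688164  0.23031867] [-8.78131712e-04  9.89732316e-01  1.42930506e-01 -2.05524699e-04] 1.0021149451437354 0.0187
scene [[390.82175798   0.         283.9615609 ]
 [  0.         390.82175798 210.21752294]
 [  0.           0.           1.        ]] -0.06079200998585167 [[ 0.67925355  0.47824533 -0.55668305  0.98649695]
 [ 0.73381682 -0.4309107   0.5251941  -0.41883273]
 [ 0.01129094 -0.76524334 -0.64364209  0.62051112]
 [ 0.          0.          0.          1.        ]]
top [[402.08372928   0.         274.87580891]
 [  0.         402.08372928 208.88988837]
 [  0.           0.           1.        ]] -0.11336284590672992 [[ 0.02608061 -0.99563429  0.08962232  0.46491677]
 [-0.99962897 -0.02527016  0.01016596  0.02565756]
 [-0.00785681 -0.0898542  -0.99592394  1.02295735]
 [ 0.          0.          0.          1.        ]]
```

View pics/top0.png

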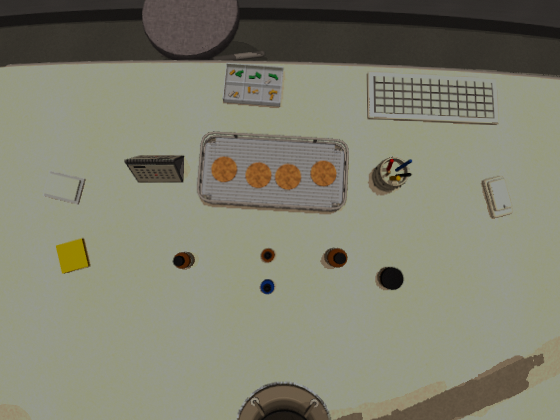

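View pics/scene0.png

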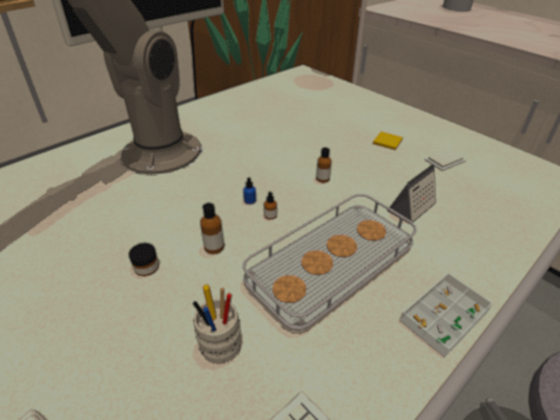

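The top view shows the calendar at (155,169), on +y, and the pen cup at (393,174). So the jar goes on coaster 4 (224,169), serum on coaster 3 (258,175), lotion on coaster 2 (288,177) and toner on coaster 1 (323,173).

Candidates in the top view:
- lotion or toner: (183,260) and (337,258). The scene view shows the one by the pen cup is larger, so that is the toner.
- serum: amber at (268,255). The blue one at (267,287) is the decoy.
- jar: (391,279).

```bash
cat > h.py <<'E'
import numpy as np, cv2
from station import get_obs,cams,job,bot
def ray(p,uv):
    n=((np.array(uv,float)-p['K'][:2,2])/p['K'][0,0])
    s=n.copy()
    for _ in range(20): s=n/(1+p['k1']*(s@s))
    E=p['extrinsics'];return E[:3,3],E[:3,:3]@np.array([s[0],s[1],1])
def onz(p,uv,z):
    o,d=ray(p,uv);return (o+d*(z-o[2])/d[2])
def proj(p,X):
    E=p['extrinsics'];c=E[:3,:3].T@(np.array(X)-E[:3,3]);s=c[:2]/c[2]
    return s*(1+p['k1']*(s@s))*p['K'][0,0]+p['K'][:2,2]
def blobs(mask,amin=15):
    n,l,st,c=cv2.connectedComponentsWithStats(mask.astype(np.uint8))
    return [(c[i].round(1),st[i]) for i in range(1,n) if st[i][4]>=amin]
E
python3 - <<'E'
from h import *
im=cv2.imread('pics/top0.png');p=cams.camera_params('top')
hsv=cv2.cvtColor(im,cv2.COLOR_BGR2HSV);H,S,V=cv2.split(hsv)
or_=(H>3)&(H<22)&(S>110)&(V>140); 
for c,s in blobs(cv2.morphologyEx(or_.astype(np.uint8),cv2.MORPH_CLOSE,np.ones((3,3)))[:, :],60): print('coaster',c,s,onz(p,c,.027).round(4))
for n,(x,y),h in(('lotion',(183,260),.096),('serum',(268,255),.072),('toner',(337,258),.12),('jar',(391,279),.048)):
    m=np.zeros(V.shape,bool);m[y-15:y+16,x-15:x+16]=1
    for c,s in blobs(m&(V<45),4): print(n,c,s,onz(p,c,h).round(4))
c=im[120:310,150:420];c=cv2.resize(c[:, :],None,fx=2.9,fy=2.9,interpolation=cv2.INTER_CUBIC);cv2.imwrite('pics/c0.png',c)
E
```

```text
coaster [222.7 169.3] [212 157  25  24 310] [0.6513 0.1699 0.027 ]
coaster [322.7 172.9] [311 161  25  24 321] [ 0.6483 -0.0819  0.027 ]
coaster [257.5 174.9] [246 163  25  24 317] [0.6391 0.0817 0.027 ]
coaster [286.7 176.5] [275 164  26  25 332] [0.6368 0.0083 0.027 ]
lotion [178.8 260.5] [173 256  12  11  96] [0.4229 0.2541 0.096 ]
lotion [188.9 261.1] [187 256   4  11  13] [0.4223 0.2304 0.096 ]
serum [267.3 255.1] [264 252   8   8  48] [0.4408 0.0503 0.072 ]
toner [339. 258.] [333 252  13  12 119] [ 0.4395 -0.1115  0.12  ]
toner [327.2 256.5] [327 254   2   6   6] [ 0.4423 -0.0849  0.12  ]
jar [390.9 278. ] [379 267  24  23 410] [ 0.3917 -0.2499  0.048 ]
```

View pics/c0.png

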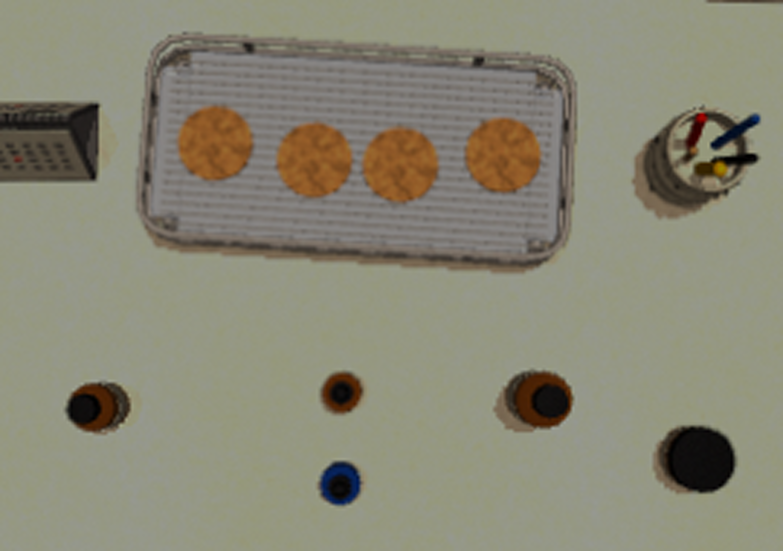

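The close crop confirms the choice: serum is the amber dropper at crop (342,392), and the blue decoy is below it at (340,483). The lotion's left cap leans away from the camera, as expected, and the coasters are unevenly spaced. I'll refine the positions and cross-check them in the scene view.

Run:
```python
from h import *
def run(n,show):
    im=cv2.imread(f'pics/{n}0.png');p=cams.camera_params(n)
    H,S,V=cv2.split(cv2.cvtColor(im,cv2.COLOR_BGR2HSV));print(n)
    m=((H<22)&(S>90)&(V>90)).astype(np.uint8)
    C0=[(.6513,.1690),(.6400,.0810),(.6375,.0075),(.6490,-.083)]
    for i,C in enumerate(C0):
        u=proj(p,(*C,.027));cs,_=cv2.findContours(m,cv2.RETR_EXTERNAL,cv2.CHAIN_APPROX_NONE)
        for c in cs:
            if cv2.contourArea(c)>150:
                e=cv2.fitEllipse(cv2.convexHull(c))
                if np.hypot(*(np.array(e[0])-u))<12: print('coaster',4-i,np.round(e,1).tolist() if 0 else np.round(e[0],1),np.round(e[1],1),onz(p,e[0],.027).round(4))
    for nm,P,h,r in(('lotion',(.423,.2541),.096,.012),('serum',(.44,.0503),.057,.01),('toner',(.4395,-.1115),.12,.013),('jar',(.3917,-.25),.048,.0275)):
        u=proj(p,(*P,h));k=np.zeros(V.shape,np.uint8);cv2.circle(k,tuple(int(round(v)) for v in u),20,1,-1)
        for c,s in blobs((k>0)&(V<50),15): print(nm,'pred',u.round(1),'blob',c,s, onz(p,c,h).round(4))
run('top',0);run('scene',0)
im=cv2.imread('pics/scene0.png')[110:310,120:400];cv2.imwrite('pics/c1.png',cv2.resize(im,None,fx=2.8,fy=2.8,interpolation=cv2.INTER_CUBIC))
```

```text
top
coaster 4 [223.7 168.9] [25.2 25.6] [0.6525 0.1674 0.027 ]
coaster 3 [257.9 174.7] [25.4 25.9] [0.6397 0.0806 0.027 ]
coaster 2 [287.6 176.4] [25.7 25.9] [0.6372 0.0061 0.027 ]
coaster 1 [322.9 173. ] [25.4 26. ] [ 0.648  -0.0825  0.027 ]
lotion pred [178.8 260.5] blob [188.8 259.2] [186 253   5  14  21] [0.4267 0.2308 0.096 ]
lotion pred [178.8 260.5] blob [178.8 260.5] [173 256  12  11  96] [0.4229 0.2541 0.096 ]
serum pred [267.5 255.3] blob [267.2 255.1] [264 252   8   8  49] [0.4405 0.051  0.057 ]
toner pred [339. 258.] blob [339.  257.9] [333 252  13  12 121] [ 0.4397 -0.1115  0.12  ]
jar pred [391. 278.] blob [390.8 278. ] [379 267  24  23 420] [ 0.3917 -0.2496  0.048 ]
scene
coaster 4 [371.  229.9] [19.6 29. ] [0.654 0.164 0.027]
coaster 3 [341.5 245.4] [21.9 29.9] [0.6414 0.0775 0.027 ]
coaster 2 [316.8 262.1] [23.9 31.4] [0.6389 0.0034 0.027 ]
coaster 1 [289.  288.6] [27.4 33.6] [ 0.6502 -0.0853  0.027 ]
lotion pred [324.8 148.9] blob [324.8 152.5] [322 148   7  10  55] [0.4351 0.241  0.096 ]
serum pred [269.7 196.4] blob [269.7 197.9] [267 193   6  10  42] [0.4442 0.0466 0.057 ]
toner pred [208.9 204.8] blob [208.7 210.6] [204 204  11  14 130] [ 0.4544 -0.1222  0.12  ]
jar pred [143.1 250. ] blob [142.4 254.7] [130 244  26  23 468] [ 0.4028 -0.2573  0.048 ]
```

arm_command:
  rows:
    - [[85,0.4,0.5,0.2,1],[85,0.4,0.6,0,1],[85,0.4,0.6,0,1],[85,0.4,0.6,0,1],[85,0.4,0.6,0,1],[85,0.4,0.6,0,1],[85,0.3,0.6,0,1],[85,0.3,0.6,0,1],[85,0.3,0.6,0,1],[85,0.1,0.6,0,1]]

```text
t: 1.35
eef_pos: [0.3956, -0.2916, 0.2431]
tool_rot: [-0.0, 0.855, 0.519, 0.0]
contact_force: [-0.7, -0.4, 0.3]
gripper_width: 1.0
grasp_force: 0.0
```

Both views agree to about 3 mm. I'm moving above the jar to check with the wrist camera.

arm_command:
  rows:
    - [[80,0,0.4,-0.4,1],[80,0,0.3,-0.4,1],[80,0,0,-0.4,1],[80,0,0,0,1],[80,0,0,0,1],[80,0,0,0,1],[80,0,0,0,0],[80,0,0,0,0],[80,0,0,0,0],[80,0,0,0,0]]

```text
t: 2.6
eef_pos: [0.3949, -0.2514, 0.1713]
tool_rot: [0.0, 0.709, 0.706, -0.0]
contact_force: [-0.5, 0.8, 0.6]
gripper_width: 0.939
grasp_force: 0.0
```

```bash
cat > w.py <<'E'
from h import *
import sys
o=get_obs();p=cams.camera_params('wrist');im=cams.read_camera('wrist')[:,:,::-1].copy()
print(o['t'],o['eef_pos'].round(4),o['tool_rot'].round(3))
X=np.array([float(v) for v in sys.argv[2:5]])if len(sys.argv)>2 else None
if X is not None: print('pred',proj(p,X).round(1))
cv2.imwrite(f'pics/{sys.argv[1]}.png',im)
V=im.max(2)
for c,s in blobs(V<45,80): print(c,s,onz(p,c,X[2]).round(4), 'bboxc',onz(p,(s[0]+(s[2]-1)/2,s[1]+(s[3]-1)/2),X[2]).round(4))
E
python3 w.py w0 .392 -.25 .048
```

```text
2.6 [ 0.3949 -0.2514  0.1713] [ 0.     0.709  0.706 -0.   ]
pred [277.5 200.7]
[355.8   5.3] [337   0  40  14 409] [ 0.4477 -0.1093  0.048 ] bboxc [ 0.4483 -0.1101  0.048 ]
[271.3 194.6] [ 242  170   66   62 2173] [ 0.3871 -0.245   0.048 ] bboxc [ 0.3896 -0.2498  0.048 ]
[279.6 367.4] [    0   263   560   157 47456] [ 0.3929 -0.4097  0.048 ] bboxc [ 0.393  -0.3809  0.048 ]
```

View pics/w0.png

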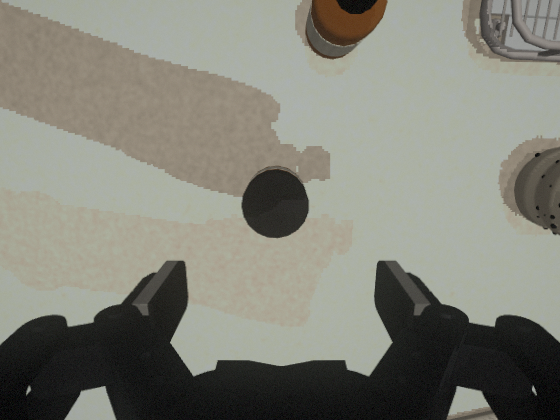

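The jar lid is at (275,202) in the wrist view, within 2 mm of where I predicted. I'm descending and gripping.

arm_command:
  newtons: 30
  rows:
    - [[80,-0.06,0.02,-0.5,0],[80,0,0,-0.6,0],[80,0,0,-0.6,0],[80,0,0,-0.5,0],[80,0,0,-0.3,0],[80,0,0,-0.15,0],[80,0,0,0,0],[48,0,0,0,0],[48,0,0,0,0],[48,0,0,0,0]]

```text
t: 3.9
eef_pos: [0.3918, -0.2506, 0.0132]
tool_rot: [0.001, 0.709, 0.706, 0.0]
contact_force: [-0.2, 0.4, 6.1]
gripper_width: 0.631
grasp_force: 31.0
```

arm_command:
  rows:
    - [[48,0,0,0,0],[48,0,0,0,0],[48,0,0,0,0],[48,0,0,0.2,0],[48,0,0,0.4,0],[48,0,0,0.6,0],[48,0,0,0.6,0],[48,0,0,0.6,0],[48,0,0,0.4,0],[48,0,0,0,0]]

```text
t: 5.15
eef_pos: [0.3924, -0.2508, 0.1825]
tool_rot: [0.002, 0.709, 0.706, 0.0]
contact_force: [0.2, 0.9, -1.1]
gripper_width: 0.638
grasp_force: 32.0
```

arm_command:
  rows:
    - [[48,0.2,0.4,0,0],[48,0.4,0.7,0,0],[48,0.5,0.8,0,0],[48,0.5,0.8,0,0],[48,0.5,0.8,0,0],[48,0.5,0.8,0,0],[48,0.5,0.8,0,0],[48,0.5,0.8,0,0],[48,0.44,0.7,0,0],[48,0.3,0.35,0,0]]

```text
t: 6.4
eef_pos: [0.6513, 0.1703, 0.1786]
tool_rot: [-0.001, 0.707, 0.707, -0.0]
contact_force: [0.2, -0.2, -0.9]
gripper_width: 0.633
grasp_force: 32.0
```

arm_command:
  rows:
    - [[48,0,0,-0.4,0],[48,0,0,-0.6,0],[48,0,0,-0.6,0],[48,0,0,0,0],[48,0,0,0,0],[48,0,0,0,0],[48,0,0,0,0],[48,0,0,0,0],[48,0,0,0,0],[48,0,0,0,0]]

```text
t: 7.65
eef_pos: [0.6518, 0.1667, 0.0843]
tool_rot: [0.0, 0.709, 0.706, 0.0]
contact_force: [-1.0, -0.2, -1.0]
gripper_width: 0.639
grasp_force: 32.2
```

```bash
python3 w.py w1 .653 .166 .027|head -2
python3 - <<'E'
from h import *
im=cv2.imread('pics/w1.png');p=cams.camera_params('wrist')
H,S,V=cv2.split(cv2.cvtColor(im,cv2.COLOR_BGR2HSV));m=((H<22)&(S>90)&(V>90)).astype(np.uint8)
cs,_=cv2.findContours(m,cv2.RETR_EXTERNAL,cv2.CHAIN_APPROX_NONE)
for c in cs:
    if cv2.contourArea(c)>300:
        e=cv2.fitEllipse(cv2.convexHull(c));print(np.round(e[0],1),np.round(e[1],1),onz(p,e[0],.027).round(4))
E
```

```text
7.65 [0.6518 0.1667 0.0843] [0.    0.709 0.706 0.   ]
pred [283.3 229.5]
[279.7 276.3] [ 98.5 117.8] [0.6506 0.1344 0.027 ]
[280.7 225.7] [101.  104.2] [0.6513 0.1685 0.027 ]
```

View pics/w1.png

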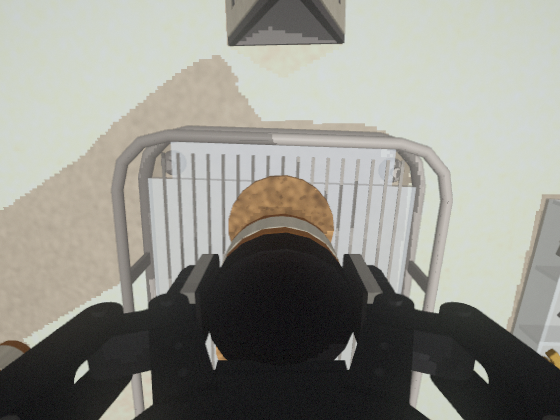

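The wrist view shows the jar held upright over coaster 4. The coaster is centred near (281,228), about 1 mm from the target, so I'm lowering the jar.

arm_command:
  rows:
    - [[48,0,0,-0.3,0],[48,0,0,-0.2,0],[48,0,0,-0.12,0],[48,0,0,-0.08,0],[48,0,0,0,0],[48,0,0,0,0],[60,0,0,0,0],[70,0,0,0,0],[78,0,0,0,0],[78,0,0,0,0]]

```text
t: 8.95
eef_pos: [0.6518, 0.1668, 0.0424]
tool_rot: [0.0, 0.709, 0.706, 0.0]
contact_force: [0.1, 1.1, -0.2]
gripper_width: 0.915
grasp_force: 0.0
```

arm_command:
  rows:
    - [[78,0,0,0.1,0],[78,0,0,0.3,0],[78,0,0,0.5,0],[78,0,0,0.6,0],[78,0,0,0.6,0],[78,0,0,0,0],[78,0,0,0,0],[78,0,0,0,0],[78,0,0,0,0],[78,0,0,0,0]]

```text
t: 10.2
eef_pos: [0.6516, 0.1667, 0.1677]
tool_rot: [-0.0, 0.709, 0.706, -0.0]
contact_force: [0.1, 0.7, 0.0]
gripper_width: 0.915
grasp_force: 0.0
```

```bash
python3 w.py w2 .653 .166 .075
```

```text
10.2 [0.6516 0.1667 0.1677] [-0.     0.709  0.706 -0.   ]
pred [283.4 213.7]
[278.2 208.5] [ 245  177   74   74 3241] [0.6493 0.1698 0.075 ] bboxc [0.6516 0.1661 0.075 ]
[279.9 367.6] [    0   265   560   155 47318] [0.6499 0.034  0.075 ] bboxc [0.6497 0.0588 0.075 ]
```

The jar stands centred on coaster 4. Next is the serum.

arm_command:
  rows:
    - [[55,-0.3,-0.2,0,0],[55,-0.6,-0.3,0,0],[55,-0.7,-0.4,0,0],[55,-0.7,-0.4,0,0],[55,-0.6,-0.4,0,0],[55,-0.4,-0.2,0,0],[55,-0.19,-0.06,0,0],[55,0,0,0,0],[55,0,0,0,0],[55,0,0,0,0]]

```text
t: 11.5
eef_pos: [0.4432, 0.0499, 0.1683]
tool_rot: [-0.0, 0.708, 0.706, 0.0]
contact_force: [0.3, -0.3, -0.6]
gripper_width: 0.649
grasp_force: 0.0
```

```bash
python3 w.py w3 .4415 .049 .057
```

```text
11.5 [0.4432 0.0499 0.1683] [-0.     0.708  0.706  0.   ]
pred [278.9 207.3]
[551.7  53.5] [541  18  19  69 951] [0.6332 0.16   0.057 ] bboxc [0.6318 0.161  0.057 ]
[282.  367.4] [    0   270   560   150 47388] [ 0.4436 -0.0982  0.057 ] bboxc [ 0.4415 -0.0742  0.057 ]
```

View pics/w3.png

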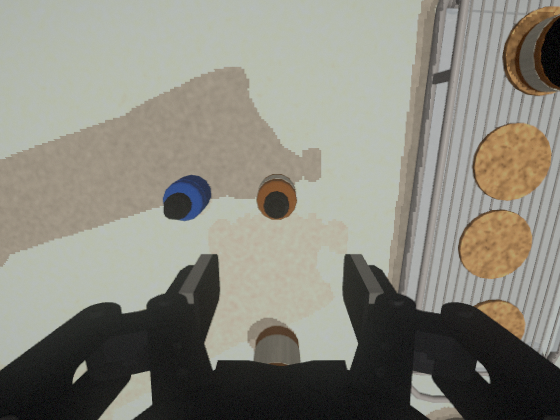

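The amber serum is at (276,204) in the wrist view, at about (0.4405, 0.051). The blue decoy at (186,198) is well clear.

arm_command:
  rows:
    - [[55,-0.045,0.02,-0.5,0],[55,0,0,-0.6,0],[55,0,0,-0.6,0],[55,0,0,-0.5,0],[55,0,0,-0.35,0],[55,0,0,-0.18,0],[55,0,0,0,0],[55,0,0,0,0],[28,0,0,0,0],[28,0,0,0,0]]

```text
t: 12.8
eef_pos: [0.4403, 0.0504, 0.0053]
tool_rot: [0.001, 0.709, 0.706, 0.001]
contact_force: [-1.3, 0.6, 5.3]
gripper_width: 0.389
grasp_force: 29.3
```

arm_command:
  rows:
    - [[28,0,0,0,0],[28,0,0,0,0],[28,0,0,0,0],[28,0,0,0,0],[28,0,0,0.2,0],[28,0,0,0.4,0],[28,0,0,0.6,0],[28,0,0,0.6,0],[28,0,0,0,0],[28,0,0,0,0]]

```text
t: 14.05
eef_pos: [0.4393, 0.05, 0.1125]
tool_rot: [0.0, 0.709, 0.706, -0.0]
contact_force: [-0.1, 0.1, -1.1]
gripper_width: 0.389
grasp_force: 30.0
```

arm_command:
  rows:
    - [[28,0.3,0.05,0,0],[28,0.5,0.1,0,0],[28,0.6,0.1,0,0],[28,0.6,0.1,0,0],[28,0.6,0.1,0,0],[28,0.45,0.05,0,0],[28,0.29,0,0,0],[28,0,0,-0.3,0],[28,0,0,-0.4,0],[28,0,0,-0.2,0]]

```text
t: 15.3
eef_pos: [0.6371, 0.0799, 0.0552]
tool_rot: [-0.001, 0.708, 0.706, -0.002]
contact_force: [0.4, -0.7, 0.4]
gripper_width: 0.389
grasp_force: 30.0
```

arm_command:
  rows:
    - [[28,0,0,0,0],[28,0,0,0,0],[28,0,0,0,0],[28,0,0,0,0],[28,0,0,0,0],[28,0,0,0,0],[28,0,0,0,0],[28,0,0,0,0],[28,0,0,0,0],[28,0,0,0,0]]

```text
t: 16.55
eef_pos: [0.64, 0.0804, 0.0585]
tool_rot: [-0.0, 0.709, 0.706, -0.0]
contact_force: [0.1, -0.2, -0.4]
gripper_width: 0.387
grasp_force: 30.0
```

```bash
python3 w.py w4 .640 .080 .027|head -2;python3 -c "
from h import *
p=cams.camera_params('wrist')
for d in ((.033,0),(-.033,0),(0,.033)): print(d,proj(p,(.640+d[0],.080+d[1],.027)).round(0))"
```

```text
16.55 [0.64   0.0804 0.0585] [-0.     0.709  0.706 -0.   ]
pred [281.3 244. ]
(0.033, 0) [342. 244.]
(-0.033, 0) [221. 244.]
(0, 0.033) [281. 184.]
```

View pics/w4.png

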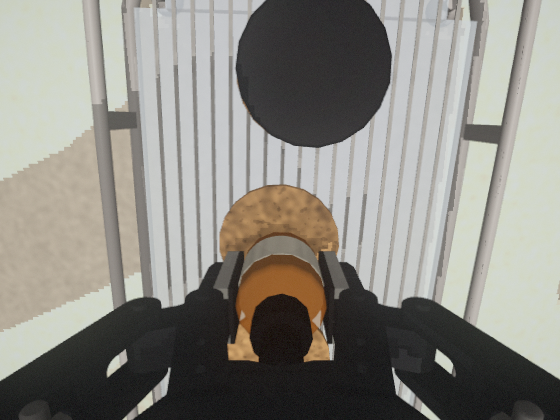

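Coaster 3's edges (columns 221 to 339, top row 184) match the prediction, so I'm lowering and releasing.

arm_command:
  rows:
    - [[28,0,0,-0.2,0],[28,0,0,-0.14,0],[28,0,0,-0.08,0],[28,0,0,0,0],[28,0,0,0,0],[28,0,0,0,0],[40,0,0,0,0],[50,0,0,0,0],[60,0,0,0,0],[60,0,0,0,0]]

```text
t: 17.85
eef_pos: [0.6401, 0.0804, 0.0333]
tool_rot: [0.0, 0.709, 0.706, 0.0]
contact_force: [0.3, -0.2, 0.9]
gripper_width: 0.699
grasp_force: 0.0
```

arm_command:
  rows:
    - [[60,0,0,0.1,0],[60,0,0,0.3,0],[60,0,0,0.5,0],[60,0,0,0.6,0],[60,0,0,0.6,0],[60,0,0,0.4,0],[60,0,0,0,0],[60,0,0,0,0],[60,0,0,0,0],[60,0,0,0,0]]

```text
t: 19.1
eef_pos: [0.6396, 0.0803, 0.1824]
tool_rot: [-0.001, 0.708, 0.706, -0.001]
contact_force: [-0.3, -0.2, -0.4]
gripper_width: 0.703
grasp_force: 0.0
```

```bash
python3 w.py w5 .640 .080 .084
```

```text
19.1 [0.6396 0.0803 0.1824] [-0.001  0.708  0.706 -0.001]
pred [282. 211.]
[282.2 368.4] [    0   272   560   148 45760] [ 0.6398 -0.058   0.084 ] bboxc [ 0.6376 -0.0352  0.084 ]
```

View pics/w5.png

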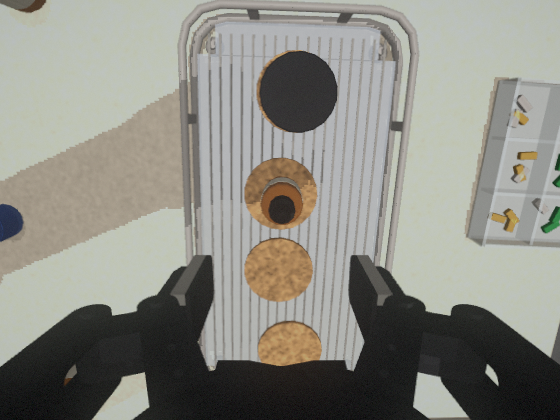

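Serum stands in the middle of coaster 3, at (282,205) in the wrist view. Next is the lotion.

arm_command:
  rows:
    - [[62,-0.3,0.2,0,0],[62,-0.6,0.45,0,0],[62,-0.7,0.6,0,0],[62,-0.7,0.6,0,0],[62,-0.6,0.5,0,0],[62,-0.45,0.35,0,0],[62,-0.26,0.2,0,0],[62,0,0,0,0],[62,0,0,0,0],[62,0,0,0,0]]

```text
t: 20.4
eef_pos: [0.4246, 0.2534, 0.1831]
tool_rot: [0.0, 0.709, 0.705, -0.0]
contact_force: [-0.4, -0.5, -0.3]
gripper_width: 0.726
grasp_force: 0.0
```

```bash
python3 w.py w6 .423 .254 .096
```

```text
20.4 [0.4246 0.2534 0.1831] [ 0.     0.709  0.705 -0.   ]
pred [279. 214.]
[276.7 196. ] [262 189  31  18 203] [0.4215 0.2669 0.096 ] bboxc [0.4217 0.2658 0.096 ]
[279.9 365.2] [    0   256   560   164 48385] [0.4228 0.1277 0.096 ] bboxc [0.4227 0.1536 0.096 ]
[536. 303.] [ 506  271   54   65 2809] [0.6204 0.1814 0.096 ] bboxc [0.6176 0.1815 0.096 ]
```

View pics/w6.png

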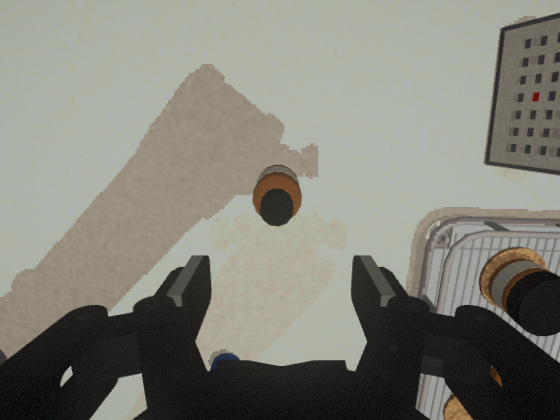

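The lotion cap is at (276,207), about 4 mm further toward +y than estimated, so I'm correcting and gripping.

arm_command:
  rows:
    - [[62,-0.05,0.07,-0.3,0],[62,0,0,-0.5,0],[62,0,0,-0.6,0],[62,0,0,-0.5,0],[62,0,0,-0.4,0],[62,0,0,-0.28,0],[62,0,0,0,0],[62,0,0,0,0],[34,0,0,0,0],[34,0,0,0,0]]

```text
t: 21.7
eef_pos: [0.4211, 0.2589, 0.0294]
tool_rot: [0.0, 0.709, 0.706, 0.001]
contact_force: [-1.1, 0.1, 5.4]
gripper_width: 0.455
grasp_force: 29.8
```

arm_command:
  rows:
    - [[34,0,0,0,0],[34,0,0,0,0],[34,0,0,0,0],[34,0,0,0,0],[34,0,0,0.2,0],[34,0,0,0.4,0],[34,0,0,0.6,0],[34,0,0,0.7,0],[34,0,0,0.4,0],[34,0,0,0,0]]

```text
t: 22.95
eef_pos: [0.4214, 0.2592, 0.1686]
tool_rot: [0.001, 0.709, 0.706, 0.002]
contact_force: [-0.5, 0.4, -2.1]
gripper_width: 0.457
grasp_force: 30.7
```

arm_command:
  rows:
    - [[34,0.2,-0.3,0,0],[34,0.4,-0.5,0,0],[34,0.5,-0.6,0,0],[34,0.6,-0.7,0,0],[34,0.6,-0.7,0,0],[34,0.6,-0.7,0,0],[34,0.45,-0.5,0,0],[34,0.24,-0.23,0,0],[34,0,0,-0.4,0],[34,0,0,-0.5,0]]

```text
t: 24.2
eef_pos: [0.6355, 0.0062, 0.1117]
tool_rot: [-0.0, 0.708, 0.706, 0.0]
contact_force: [-0.0, 0.2, -2.4]
gripper_width: 0.454
grasp_force: 30.7
```

arm_command:
  rows:
    - [[34,0,0,-0.4,0],[34,0,0,-0.1,0],[34,0,0,0,0],[34,0,0,0,0],[34,0,0,0,0],[34,0,0,0,0],[34,0,0,0,0],[34,0,0,0,0],[34,0,0,0,0],[34,0,0,0,0]]

```text
t: 25.45
eef_pos: [0.6358, 0.0048, 0.0825]
tool_rot: [-0.0, 0.709, 0.706, -0.0]
contact_force: [-0.4, -0.4, -0.2]
gripper_width: 0.46
grasp_force: 30.6
```

```bash
python3 w.py w7 .637 .0055 .027|head -2;python3 -c "
from h import *
p=cams.camera_params('wrist')
for d in ((.033,0),(-.033,0),(0,.033)): print(d,proj(p,(.637+d[0],.0055+d[1],.027)).round(0))"
```

```text
25.45 [0.6358 0.0048 0.0825] [-0.     0.709  0.706 -0.   ]
pred [283.2 228.1]
(0.033, 0) [337. 228.]
(-0.033, 0) [229. 228.]
(0, 0.033) [283. 175.]
```

View pics/w7.png

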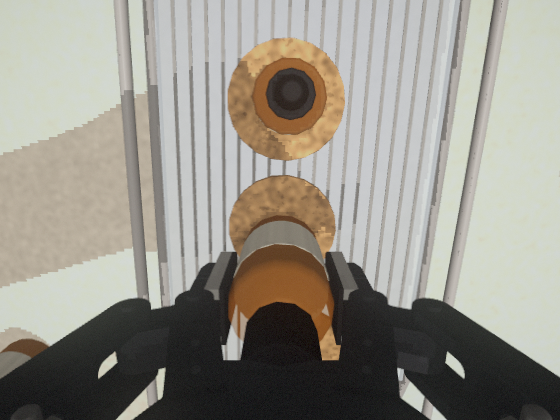

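Coaster 2's edges (229 to 335, top 175) agree to within 1 mm, so I'm lowering and releasing.

arm_command:
  rows:
    - [[34,0.01,0,-0.2,0],[34,0,0,-0.14,0],[34,0,0,-0.08,0],[34,0,0,0,0],[34,0,0,0,0],[34,0,0,0,0],[44,0,0,0,0],[54,0,0,0,0],[64,0,0,0,0],[64,0,0,0,0]]

```text
t: 26.75
eef_pos: [0.6365, 0.0048, 0.0574]
tool_rot: [0.0, 0.709, 0.706, 0.0]
contact_force: [0.3, -0.7, 0.6]
gripper_width: 0.75
grasp_force: 0.0
```

arm_command:
  rows:
    - [[64,0,0,0.1,0],[64,0,0,0.3,0],[64,0,0,0.5,0],[64,0,0,0.6,0],[64,0,0,0.6,0],[64,0,0,0.4,0],[64,-0.5,-0.2,0,0],[64,-0.7,-0.4,0,0],[64,-0.8,-0.5,0,0],[64,-0.6,-0.4,0,0]]

```text
t: 28.0
eef_pos: [0.4787, -0.0863, 0.2084]
tool_rot: [0.001, 0.709, 0.706, -0.0]
contact_force: [0.9, -0.0, -0.7]
gripper_width: 0.755
grasp_force: 0.0
```

arm_command:
  rows:
    - [[68,-0.4,-0.3,0,0],[68,-0.25,-0.15,0,0],[68,0,0,0,0],[68,0,0,0,0],[68,0,0,0,0],[68,0,0,0,0],[68,0,0,0,0],[68,0,0,0,0],[68,0,0,0,0],[68,0,0,0,0]]

```text
t: 29.25
eef_pos: [0.4415, -0.1123, 0.2073]
tool_rot: [0.0, 0.709, 0.706, 0.0]
contact_force: [-0.1, 0.9, -0.2]
gripper_width: 0.797
grasp_force: 0.0
```

```bash
python3 w.py w8 .4395 -.1115 .12
```

```text
29.25 [ 0.4415 -0.1123  0.2073] [0.    0.709 0.706 0.   ]
pred [278.4 213.8]
[181.    3.1] [169   0  22   8  94] [0.3812 0.0213 0.12  ] bboxc [0.3803 0.0211 0.12  ]
[555.5  46.5] [550  30  10  32 226] [ 0.6151 -0.0023  0.12  ] bboxc [ 0.6144 -0.0017  0.12  ]
[277.9 201.4] [262 194  32  19 252] [ 0.4392 -0.1026  0.12  ] bboxc [ 0.4389 -0.1037  0.12  ]
[280.5 366.3] [    0   269   560   151 47722] [ 0.4404 -0.2391  0.12  ] bboxc [ 0.4397 -0.218   0.12  ]
```

View pics/w8.png

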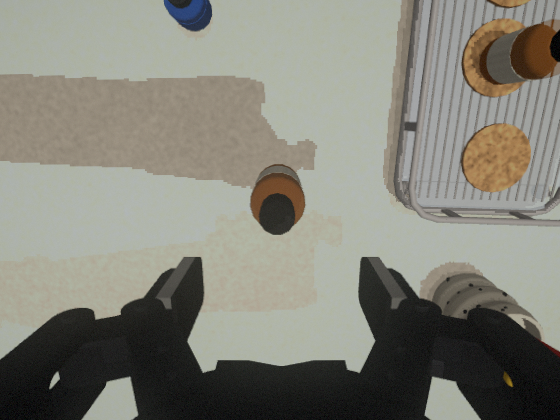

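The lotion stands on coaster 2. The toner cap at (277,214) matches the prediction, so I'm gripping it.

arm_command:
  newtons: 35
  rows:
    - [[68,-0.04,0.01,-0.3,0],[68,0,0,-0.5,0],[68,0,0,-0.6,0],[68,0,0,-0.5,0],[68,0,0,-0.4,0],[68,0,0,-0.3,0],[68,0,0,0,0],[68,0,0,0,0],[40,0,0,0,0],[40,0,0,0,0]]

```text
t: 30.55
eef_pos: [0.4396, -0.1119, 0.0523]
tool_rot: [0.001, 0.709, 0.706, 0.0]
contact_force: [-1.2, -0.1, 7.0]
gripper_width: 0.531
grasp_force: 34.8
```

arm_command:
  rows:
    - [[40,0,0,0,0],[40,0,0,0,0],[40,0,0,0,0],[40,0,0,0,0],[40,0,0,0.2,0],[40,0,0,0.4,0],[40,0,0,0.6,0],[40,0,0,0.5,0],[40,0,0,0.2,0],[40,0,0,0,0]]

```text
t: 31.8
eef_pos: [0.4393, -0.1119, 0.1659]
tool_rot: [0.001, 0.709, 0.706, 0.0]
contact_force: [-1.2, -0.1, -1.8]
gripper_width: 0.528
grasp_force: 36.2
```

arm_command:
  rows:
    - [[40,0.25,0,0,0],[40,0.45,0.05,0,0],[40,0.55,0.1,0,0],[40,0.6,0.1,0,0],[40,0.6,0.1,0,0],[40,0.5,0.1,0,0],[40,0.35,0.03,0,0],[40,0.18,0,0,0],[40,0,0,-0.3,0],[40,0,0,-0.4,0]]

```text
t: 33.05
eef_pos: [0.647, -0.0832, 0.1216]
tool_rot: [-0.0, 0.709, 0.706, -0.0]
contact_force: [0.4, 0.2, -2.7]
gripper_width: 0.525
grasp_force: 36.2
```

arm_command:
  rows:
    - [[40,0,0,-0.2,0],[40,0,0,-0.1,0],[40,0,0,0,0],[40,0,0,0,0],[40,0,0,0,0],[40,0,0,0,0],[40,0,0,0,0],[40,0,0,0,0],[40,0,0,0,0],[40,0,0,0,0]]

```text
t: 34.3
eef_pos: [0.6478, -0.0828, 0.1053]
tool_rot: [-0.0, 0.709, 0.706, 0.0]
contact_force: [0.1, 0.3, -0.9]
gripper_width: 0.524
grasp_force: 36.2
```

```bash
python3 w.py w9 .648 -.083 .027|head -2;python3 -c "
from h import *
p=cams.camera_params('wrist')
for d in ((.033,0),(-.033,0),(0,.033)): print(d,proj(p,(.648+d[0],-.083+d[1],.027)).round(0))"
```

```text
34.3 [ 0.6478 -0.0828  0.1053] [-0.     0.709  0.706  0.   ]
pred [281.5 218.8]
(0.033, 0) [330. 219.]
(-0.033, 0) [233. 219.]
(0, 0.033) [281. 170.]
```

View pics/w9.png

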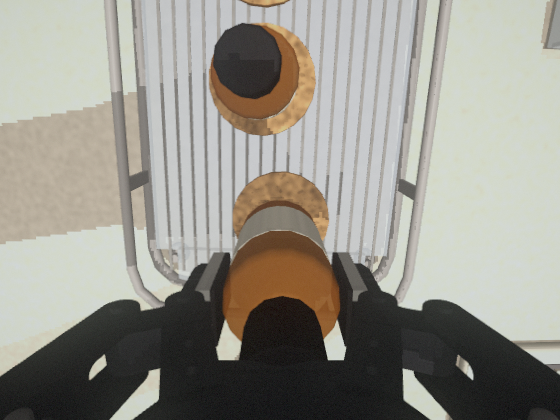

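Coaster 1 matches to about 1 mm, so I'm lowering and releasing, then checking from further away.

arm_command:
  rows:
    - [[40,-0.01,-0.01,-0.2,0],[40,0,0,-0.14,0],[40,0,0,-0.08,0],[40,0,0,0,0],[40,0,0,0,0],[40,0,0,0,0],[50,0,0,0,0],[60,0,0,0,0],[70,0,0,0,0],[70,0,0,0,0]]

```text
t: 35.6
eef_pos: [0.6473, -0.0835, 0.0802]
tool_rot: [0.0, 0.709, 0.706, 0.0]
contact_force: [1.0, 0.5, 0.1]
gripper_width: 0.819
grasp_force: 0.0
```

arm_command:
  rows:
    - [[70,0,0,0.1,0],[70,0,0,0.3,0],[70,0,0,0.5,0],[70,0,0,0.6,0],[70,0,0,0.6,0],[70,0,0,0.4,0],[70,-0.5,0,0,0],[70,-0.8,0,0,0],[70,-0.8,0,0,0],[70,-0.8,0,0,0]]

```text
t: 36.85
eef_pos: [0.4721, -0.0832, 0.2313]
tool_rot: [0.001, 0.708, 0.706, 0.0]
contact_force: [0.6, 0.6, 0.3]
gripper_width: 0.818
grasp_force: 0.0
```

arm_command:
  rows:
    - [[70,-0.4,0,0,0],[70,0,0,0,0],[70,0,0,0,0],[70,0,0,0,0],[70,0,0,0,0],[70,0,0,0,0],[70,0,0,0,0],[70,0,0,0,0],[70,0,0,0,0],[70,0,0,0,0]]

```text
t: 38.1
eef_pos: [0.4493, -0.0834, 0.2301]
tool_rot: [0.0, 0.709, 0.706, 0.0]
contact_force: [-0.1, -0.8, -0.2]
gripper_width: 0.82
grasp_force: 0.0
```

Run:
```python
from h import *
o=[]
for n,(x,y,w,h) in(('top',(110,100,330,140)),('scene',(200,130,280,250))):
    im=cams.read_camera(n)[:,:,::-1];c=im[y:y+h,x:x+w];f=660/w if n=='top' else 300/h
    o.append(cv2.resize(c,None,fx=f,fy=f,interpolation=cv2.INTER_CUBIC))
W=max(a.shape[1] for a in o)
cv2.imwrite('pics/end.png',np.vstack([cv2.copyMakeBorder(a,0,0,0,W-a.shape[1],0) for a in o]))
p=cams.camera_params('top');V=cams.read_camera('top').max(2)
for n,P,h in(('jar',(.652,.1665),.075),('serum',(.64,.08),.084),('lotion',(.637,.0055),.123),('toner',(.648,-.083),.147)):
    u=proj(p,(*P,h));k=np.zeros(V.shape,np.uint8);cv2.circle(k,tuple(int(round(v)) for v in u),14,1,-1)
    for c,s in blobs((k>0)&(V<50),15): print(n,c,s[2:],onz(p,c,h).round(4)-np.array([*P,h]).round(4))
```

```text
jar [223.  166.1] [ 23  24 414] [-0.0018 -0.004   0.    ]
serum [256.8 170.5] [ 8  8 52] [-0.0004  0.0004  0.    ]
lotion [289.6 169.9] [10 11 92] [-0.0014 -0.0017  0.    ]
toner [329.4 165.2] [ 12  13 124] [-0.0041 -0.0006  0.    ]
```

View pics/end.png

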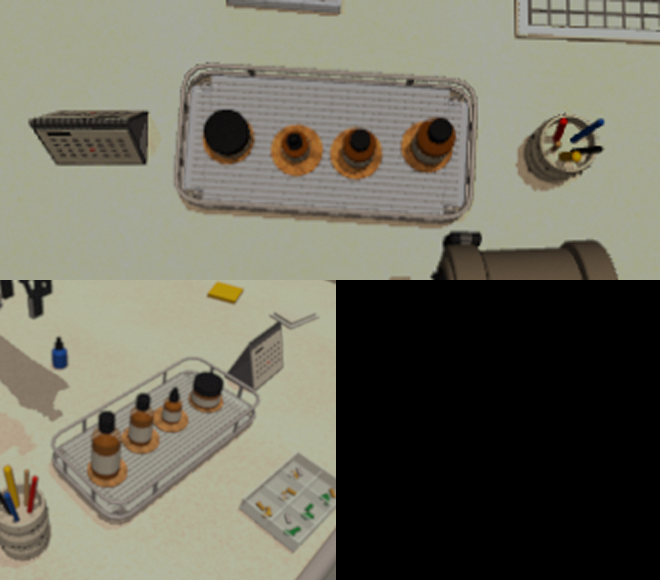

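The closing views show all four upright and centred within about 4 mm, in the right order, with the calendar and pen cup unmoved. I'm handing in.

```bash
python3 -c "
from station import job
print(job.hand_in())"
```

```text
the job is handed in; nothing more can be done
None
```

The job is handed in: jar, serum, lotion and toner stand upright on coasters 4, 3, 2 and 1, shortest by the calendar and tallest by the pen cup, each about 4 mm or less off centre by the last top-camera check; the hand-in returned no verdict.

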